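# Lock the back of the shadow-box frame

### The job

Press the hinged back panel of the picture frame down until it is shut flush, then set a fingertip in the slot of each of the two round quarter-turn fasteners and turn it until it stops, with its steel nose pointing straight over the panel, so that the panel is locked. Only push and turn with the fingertips: do not lift the panel further open, and leave the pots, bottles and other things standing around where they are.

Things in the scene. Friction and masses are not known exactly. Their poses are not given: they have to be found in the camera images.
- frame: MDF shadow-box frame fixed to the table face down, 320 mm (x) x 360 mm (y) x 45 mm high; origin at the centre of its underside, on the table. Its x points from the near rail (the broad 115 mm rail nearest the robot, which carries the two round fasteners) to the hinged far edge, its y to the left rail, z up. The tops of its rails are 45 mm above the table. It does not move.
- panel (a joint): hinge of the back panel along the far edge of the frame, axis along the frame's y at x = +150, z = 41 mm of the frame. 0 = shut and flush with the rails (top 45 mm above the table), grows as the near edge rises; it starts between 0.15 and 0.35 rad ajar. The stiff hinge keeps the panel where it is left (no spring); about 2 N down near its near edge moves it. It has a stop at 0.
- panel_edge (a point): middle of the near (free) edge of the plywood panel, on its top face; axes turn with the panel (x towards the hinge, z out of its top face). The panel is 190 mm long from this edge to the hinge, 278 mm wide along y and 8 mm thick; shut, this edge lies at x = -40 mm of the frame
- slot_left (a point): aluminium-lined slot across the left fastener's disc. Origin on the turning axis (frame x = -100, y = +112 mm), on the slot's flat floor, 49.5 mm above the table; x along the slot towards the steel nose, z up. Slot 84 mm long (x), 38 mm wide (y), 16 mm deep, open on top; it turns with the disc. MDF disc 104 mm across, top 65.5 mm above the table; nose 22 mm wide, tip 86 mm from the axis
- cam_left (a joint): turn of the left fastener. 0 = open, nose along the near rail towards the other fastener; 1.571 = locked, at its stop, nose straight over the panel towards the hinge. Turns anticlockwise seen from above to lock; starts at 0 to 0.3, stays where left, takes about 0.1 N m. The nose passes 3.5 mm above the shut panel ; with the panel not shut it would meet its edge or go under it
- slot_right (a point): aluminium-lined slot across the right fastener's disc. Origin on the turning axis (frame x = -100, y = -112 mm), on the slot's flat floor, 49.5 mm above the table; x along the slot towards the steel nose, z up. Slot 84 mm long (x), 38 mm wide (y), 16 mm deep, open on top; it turns with the disc. MDF disc 104 mm across, top 65.5 mm above the table; nose 22 mm wide, tip 86 mm from the axis
- cam_right (a joint): turn of the right fastener. 0 = open, nose along the near rail towards the other fastener; 1.571 = locked, at its stop, nose straight over the panel towards the hinge. Turns clockwise seen from above to lock; starts at 0 to 0.3, stays where left, takes about 0.1 N m. The nose passes 3.5 mm above the shut panel ; with the panel not shut it would meet its edge or go under it
- pot_near_center (a point): small red paint pot, 31 mm across, 35 mm tall, standing on the near rail of the frame, half-way between the two discs, close to the frame's near edge; this point is its centre, half-way up. A bystander
- pot_side_center (a point): small blue paint pot, 31 mm across, 35 mm tall, standing on the frame's left side rail; this point is its centre, half-way up. A bystander
- mug_center (a point): white mug, 80 mm across, 90 mm tall, on the table to the left of the frame; this point is its centre, half-way up. A bystander
- paint_white_center (a point): white paint bottle, 56 mm across, 130 mm tall, on the table to the right of the frame; this point is its centre, half-way up. A bystander
- paint_yellow_center (a point): yellow paint bottle, 48 mm across, 100 mm tall, on the table to the right of the frame; this point is its centre, half-way up. A bystander
- pebble_center (a point): grey pebble, 55 x 42 x 22 mm, on the table to the left of the frame; this point is its centre, half-way up. A bystander
- spatula: painter's spatula lying on the table to the right of the frame. A bystander

How it is judged:
On the way, in this order (a step that is already met when the one before it is completed fails the run):
1. the panel is pressed shut while both fasteners are still open (value of joint panel below 0.02 rad and value of joint each of cam_left, cam_right below 0.5 rad), for 0.1 s.
2. a fingertip in its slot turns the first fastener ((((contact force between the fingers and cam_left_c6 above 0.5 N or contact force between the fingers and cam_left_c7 above 0.5 N or contact force between the fingers and cam_left_c8 above 0.5 N or contact force between the fingers and cam_left_c9 above 0.5 N) and value of joint cam_left between 0.5 and 1.35 rad) or ((contact force between the fingers and cam_right_c6 above 0.5 N or contact force between the fingers and cam_right_c7 above 0.5 N or contact force between the fingers and cam_right_c8 above 0.5 N or contact force between the fingers and cam_right_c9 above 0.5 N) and value of joint cam_right between 0.5 and 1.35 rad))).
3. the first fastener is locked and a fingertip in its slot turns the other (((value of joint cam_left above 1.44 rad and ((contact force between the fingers and cam_right_c6 above 0.5 N or contact force between the fingers and cam_right_c7 above 0.5 N or contact force between the fingers and cam_right_c8 above 0.5 N or contact force between the fingers and cam_right_c9 above 0.5 N) and value of joint cam_right between 0.5 and 1.35 rad)) or (value of joint cam_right above 1.44 rad and ((contact force between the fingers and cam_left_c6 above 0.5 N or contact force between the fingers and cam_left_c7 above 0.5 N or contact force between the fingers and cam_left_c8 above 0.5 N or contact force between the fingers and cam_left_c9 above 0.5 N) and value of joint cam_left between 0.5 and 1.35 rad)))).
At the end, for the whole second after the job is handed in: The panel is shut (within 0.02 rad, about 4 mm at its near edge) and both fasteners are turned to within 0.13 rad of their locked stop, each by a fingertip in its slot (value of joint panel below 0.02 rad and value of joint each of cam_left, cam_right above 1.44 rad); the robot touches nothing.
It fails at once if the panel is lifted or swung further open (value of joint panel above 0.5 rad).
It fails at once if a bystander is lifted, knocked or shifted by more than 25 mm (distance of any of pot_near_center, pot_side_center, mug_center, paint_white_center, paint_yellow_center, pebble_center, spatula from where it was at the start of the episode above 0.025 m).
It also fails if it takes over 64 s, if anything falls off the work surface, if the arm or the gripper's body presses on something with over 40 N, if the wrist force passes 120 N, or if a joint passes its speed limit or range.

### The arm

A 7-joint arm with a two-finger parallel gripper is mounted at the origin on the work surface. World frame = base frame: x ahead of the robot, y to its left, z up, the work surface at z = 0. Lengths are in m, angles in rad, forces in N, time in s.
With the tool pointing down it reaches from about 0.425 to 0.8 m from the base axis. Payload 8.3 kg.
Tool frame: the origin (TCP) lies at the very end of the fingers, on their centre line; the grasp point (between the pads) lies 19 mm behind it; x points along the fingers, z is the direction in which the jaws open and shut, and the axes are right-handed (so a half turn about x gives the same grasp; the last joint's range is limited). The gripper opens to 85 mm and grips with 20 to 120 N. Pads are 22 mm wide; open, the fingers measure 114 mm over their backs; the gripper's body (76 mm by 85 mm) begins 54 mm behind the grasp point. The pads swing forward as they close: fully open they stand 13 mm farther back than shut.
Start: joints at [-1.175, 0.383, 0.016, 1.37, -0.006, 1.388, -0.046], TCP at [0.277, 0.56, 0.231] pointing down, gripper open.
Joint ranges: [-2.95, 2.95], [-0.25, 2.06], [-1.52, 1.56], [0.18, 2.33], [-1.44, 4.58], [0.02, 2.06], [-3.01, 3.01]. Speed limits (rad/s): [2.39, 2.39, 3.01, 3.01, 3.14, 3.14, 3.14].

### API

Orientations are given as a rotation vector (axis times angle).
In Python, from cell import sense, eyes, finish_job, finder gives the robot as it stands.
- The arm moves only by the tool play_rows, never from a script. Its argument "increments" is one flat list of numbers, 7 for each row, row after row: the shift along the tool's x, y, z in cm, then the turn, a rotation vector about the tool's x, y, z in rad, then the finger opening in cm, from 0 to 8.54. A call has 1 to 8 rows; each row shifts and turns the commanded pose from where the row before left it, along the tool's axes as they then stand; what a row does not reach is not made up. A row lasts 1/12 s, in which the tool goes at most 41.7 mm and 7.16 degrees, less where a joint would pass 70% of its speed; a pose out of reach is approached as far as the arm can. A call is refused whole if a number of a shift passes 4.17 or a number of a turn 0.125, either way. A call with a gripper value outside its range is refused whole. The fingers move at their own pace and stop on an object; "grip_force" is the grip in N (left out, the last holds). Time passes only in rows, so rows that do not move let the fingers close. It gives the time, the measured TCP pose, the force and the opening at its end, in the units of the state.
- sense(): the state, without advancing time (a new reading comes with each control period).
- eyes.read_camera(name): name is "side" or "top"; returns the picture (480x640x3 uint8, red, green, blue); there is no depth.
- eyes.get_calibration(name): a dict with "vertical_fov" (degrees; the focal length in pixels is half the picture's height over the tangent of half this angle, whatever the lens; pixels are square), "cx", "cy" (the principal point, pixels), "xyz" and "rotation" of the camera in the world. Camera axes: x right, y down, z forward; pixel columns grow to the right and rows downward; lengths in m; the calibration is good to about 2 mm. A picture is of the moment at which its call begins. get_calibration takes no time and is no camera call.
- finish_job(): hands the job in, once; it reports no verdict.
Trained networks look in the newest picture that a camera, given by its name, has taken for a name from the list of things; names that differ only in an ending like _2 or _b are one class to them, and where a whole thing is asked for, a point or a joint stands for the part that bears it (a point fixed in the world has none). Each returns a list of dicts, best first, with "score" (0 to 1); they miss things now and then, are a little off and sometimes report something else, mostly with a low value. They report only what shows in the picture. A call takes as long as a camera call.
- finder.recognise(camera, query): "extent" ([left, top, right, bottom] in pixels, round what is visible of it).
- finder.pinpoint(camera, query): "location" ([row, column] in pixels: a listed point, or the origin of a listed thing).
The state is a dict: "clock": time; "q": joint angles; "qvel": joint speeds; "tau": joint torques, N m; "eef_pos": TCP position; "tcp_rot": TCP orientation; "wrist_force": force on the tool from outside, world axes, zero at the start; "torque": the same for the moment, N m; "finger_gap": finger opening in m.
Only numpy, scipy, OpenCV 4.12 (cv2) and the standard library are available. Lean on these libraries where they do the work, as an engineer would, in place of code of your own. Each camera call takes 0.05 s, during which the arm holds its last target.

## Working session

There is one attempt and no reset: what is moved stays moved. The work goes in short steps, Python scripts to look and compute and a tool call to move; the robot and the scene stay as the last step left them, time stands still between calls to the robot, and variables do not carry over. Pictures are saved under pics/ and viewed, and the job is handed in when it is done.

Besides the shell and the picture viewer there is one more tool, called in YAML: its name, and indented under it one key for each argument. play_rows: Moves the arm, as the interface text tells. Its arguments: {"type":"object","properties":{"increments":{"type":"array","items":{"type":"number"}},"grip_force":{"type":"number"}},"required":["increments"]}

```bash
ls; mkdir -p pics; cat > h.py <<'E'
import numpy as np, cv2
from cell import sense, eyes, finish_job, finder
from scipy.spatial.transform import Rotation as R
def cal(n):
    c=eyes.get_calibration(n); f=240/np.tan(np.radians(c['vertical_fov'])/2)
    r=np.array(c['rotation']); r=r if r.shape==(3,3) else R.from_rotvec(r).as_matrix()
    return f,c['cx'],c['cy'],np.array(c['xyz']),r
def px2w(n,row,col,z):
    f,cx,cy,p,r=cal(n); d=r@np.array([(col-cx)/f,(row-cy)/f,1]); return p+d*(z-p[2])/d[2]
def w2px(n,P):
    f,cx,cy,p,r=cal(n); c=r.T@(np.array(P)-p); return c[1]/c[2]*f+cy, c[0]/c[2]*f+cx
def snap(n,fn):
    im=eyes.read_camera(n); cv2.imwrite('pics/'+fn,im[:,:,::-1]); return im
E
python3 - <<'E'
from h import *
for n in('side','top'):
    print(n,eyes.get_calibration(n)); snap(n,n+'0.png')
    for q in ['frame','slot_left','slot_right','panel_edge','pot_near_center']:
        print(q,[(round(d['score'],2),np.round(d['location'],1)) for d in finder.pinpoint(n,q)[:3]])
s=sense();print(s)
E
```

```text
pics
side {'vertical_fov': 43.17212072023204, 'cx': 314.55793198097297, 'cy': 228.3626547557487, 'xyz': array([ 0.11322008, -0.76846828,  0.66096837]), 'rotation': array([-2.04551225,  0.59059022, -0.34847049])}
frame [(0.81, array([282.1, 288.5])), (0.68, array([384.4, 346.4]))]
slot_left [(0.74, array([239.1, 217.1]))]
slot_right [(0.66, array([309. , 258.2]))]
panel_edge [(0.56, array([254.1, 269.9]))]
pot_near_center []
top {'vertical_fov': 53.43534205768905, 'cx': 320.8925100239825, 'cy': 241.12248052761626, 'xyz': array([0.42871986, 0.04276694, 0.89165778]), 'rotation': array([-2.16717503,  2.10314081, -0.24520468])}
frame [(0.67, array([260.1, 312.8]))]
slot_left [(0.98, array([301.1, 242.2]))]
slot_right [(0.88, array([317.2, 367.7]))]
panel_edge [(0.58, array([273.3, 311.3])), (0.16, array([300.5, 238.6]))]
pot_near_center [(0.72, array([334.1, 301.9]))]
{'clock': 0.6, 'q': array([-1.17489378,  0.38339884,  0.01639916,  1.37009607, -0.00630184,
        1.38817596, -0.04646786]), 'qvel': array([-0.00103053,  0.00016218, -0.00021865,  0.00142949, -0.00183069,
       -0.00044806,  0.00025763]), 'tau': array([-6.21752879e-04, -6.26975226e+01,  8.42025988e-01, -3.71917713e+01,
        1.64454739e-02,  2.72494843e-03,  9.98543499e-06]), 'eef_pos': array([0.27675006, 0.56037961, 0.23128186]), 'tcp_rot': array([-0.86500147,  1.39202282,  0.86506009]), 'wrist_force': array([ 0.02156995, -0.46458129, -0.47795213]), 'torque': array([-0.00846088, -0.00448498, -0.06688958]), 'finger_gap': 0.08539636526411992}
```

View pics/top0.png

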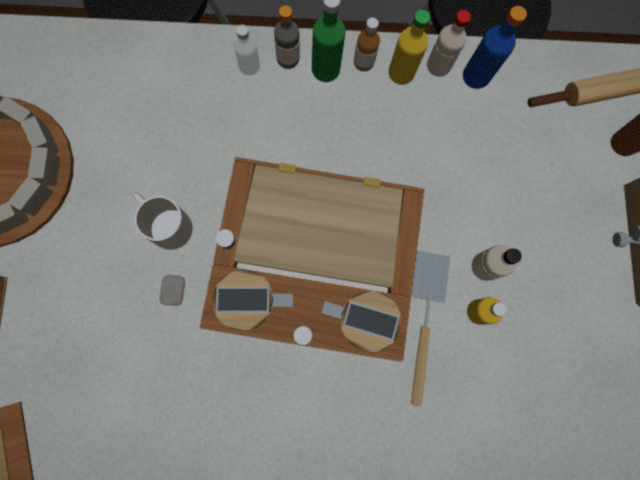

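View pics/side0.png

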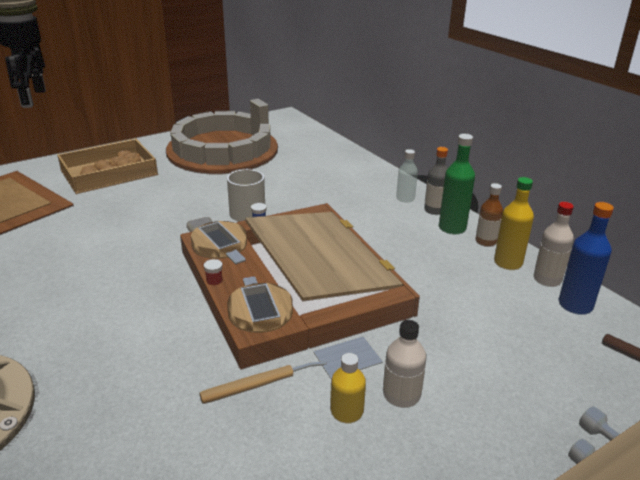

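```bash
python3 - <<'E'
from h import *
for n,a,b in(('top',(301.1,242.2),(317.2,367.7)),('side',(239.1,217.1),(309,258.2))):
    l=px2w(n,*a,.0495); r=px2w(n,*b,.0495)
    y=(l-r); print(n,l,r,np.linalg.norm(y),'yaw',np.arctan2(-y[0],y[1]))
s=sense();print(R.from_rotvec(s['tcp_rot']).as_matrix())
E
```

```text
top [0.48294201 0.14975894 0.0495    ] [ 0.46123155 -0.07055774  0.0495    ] 0.22138378562217875 yaw -0.0982249312021953
side [0.48914124 0.15441551 0.0495    ] [ 0.45580742 -0.07445666  0.0495    ] 0.23128687250757676 yaw -0.14462695020654417
[[-6.87386067e-05 -8.96618330e-01  4.42804206e-01]
 [-6.01759506e-07  4.42804207e-01  8.96618333e-01]
 [-9.99999998e-01  6.13658333e-05 -3.09772929e-05]]
```

```bash
python3 - <<'E'
from h import *
im=cv2.imread('pics/top0.png')
c=cv2.resize(im[140:380,180:450],None,fx=2.9,fy=2.5); 
c=cv2.resize(im[255:375,190:430],None,fx=3.3,fy=3.3,interpolation=cv2.INTER_CUBIC); cv2.imwrite('pics/c1.png',c)
for nm,(row,col) in dict(FL=(158,236),FR=(187,424),NR=(360,405),NL=(329,202)).items(): print(nm,px2w('top',row,col,.045))
# dark slots
g=im.astype(int); m=((g.max(2)<75)&(g.max(2)-g.min(2)<25)).astype(np.uint8)
n,l,st,ce=cv2.connectedComponentsWithStats(m)
for i in range(1,n):
    if st[i,4]>150 and 200<ce[i][0]<420 and 270<ce[i][1]<350:
        pts=np.argwhere(l==i)[:,::-1].astype(np.float32)
        box=cv2.boxPoints(cv2.minAreaRect(pts)); print(st[i],ce[i],[np.round(px2w('top',b[1],b[0],.0495)[:2],4).tolist() for b in box], px2w('top',*cv2.minAreaRect(pts)[0][::-1],.0495))
E
```

```text
FL [0.74743012 0.17710745 0.045     ]
FR [ 0.70464563 -0.1749635   0.045     ]
NR [ 0.38970035 -0.13678591  0.045     ]
NL [0.43325189 0.21674795 0.045     ]
[219 289  47  21 975] [241.99282051 299.12307692] [[0.5028, 0.1914], [0.5052, 0.1111], [0.4704, 0.1094], [0.4681, 0.1891]] [0.48657841 0.1503175  0.0495    ]
[347 305  49  32 951] [371.20399579 320.55415352] [[0.4493, -0.0318], [0.4834, -0.0416], [0.4618, -0.1221], [0.4281, -0.1117]] [ 0.45557311 -0.07680594  0.0495    ]
```

View pics/c1.png

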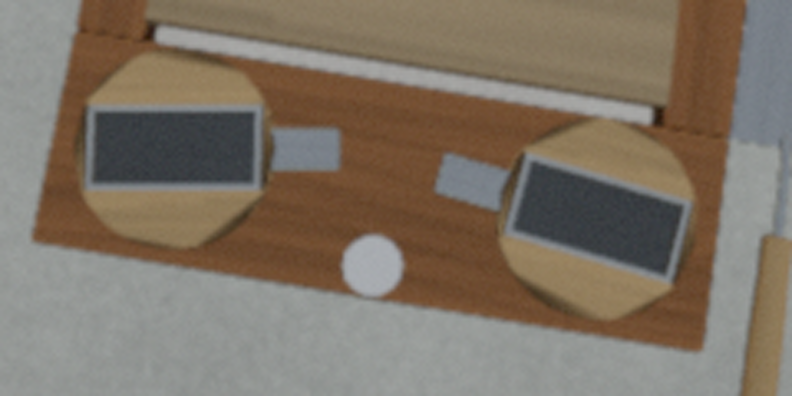

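play_rows:
  increments: [0, 0, 0, -0.11, 0, 0, 0, 0, 0, 0, -0.11, 0, 0, 0, 0, 0, 0, -0.111, 0, 0, 0, 0, -1.5, -2.2, 0, 0, 0, 0, 0, -2, -2.9, 0, 0, 0, 0, 0, -2, -2.9, 0, 0, 0, 0, 0, -2, -2.9, 0, 0, 0, 0, 0, -2, -2.9, 0, 0, 0, 0]
  grip_force: 40

```text
clock: 1.27
eef_pos: [0.3539, 0.4099, 0.2314]
tcp_rot: [-1.115, 1.266, 1.115]
wrist_force: [1.4, 0.1, -0.4]
finger_gap: -0.0001
```

```bash
cat >> h.py <<'E'
yaw=-.128; ex=np.array([np.cos(yaw),np.sin(yaw)]); ey=np.array([-ex[1],ex[0]])
C=np.array([.5697,.0222])
def st():
    s=sense(); p=s['eef_pos']; m=R.from_rotvec(s['tcp_rot']).as_matrix()
    d=p[:2]-C
    print('t %.2f p %s frame mm x %.1f y %.1f z %.1f zang %.3f F %s gap %.4f'%(s['clock'],np.round(p,4),1e3*d@ex,1e3*d@ey,1e3*p[2],np.arctan2(m[1,2],m[0,2])-np.pi/2,np.round(s['wrist_force'],1),s['finger_gap']), 'tx',np.round(m[:,0],3),'q',np.round(s['q'],2))
E
python3 -c "
from h import *
st()"
```

```text
t 1.27 p [0.3539 0.4099 0.2314] frame mm x -263.5 y 357.0 z 231.4 zang -0.128 F [ 1.4  0.1 -0.4] gap -0.0001 tx [ 0.  0. -1.] q [-0.95  0.2   0.03  1.6  -0.01  1.34  0.53]
```

play_rows:
  increments: [0, -2.4, -3.3, 0, 0, 0, 0, 0, -2.4, -3.3, 0, 0, 0, 0, 0, -2.4, -3.3, 0, 0, 0, 0, 0, -2.4, -3.3, 0, 0, 0, 0, 0, -2.4, -3.3, 0, 0, 0, 0, 0, -2.4, -3.3, 0, 0, 0, 0, 0, -2.4, -3.3, 0, 0, 0, 0, 0, 0, 0, 0, 0, 0, 0]

```text
clock: 1.93
eef_pos: [0.4943, 0.1513, 0.2319]
tcp_rot: [-1.109, 1.272, 1.102]
wrist_force: [-0.8, -0.5, 0.0]
finger_gap: -0.0001
```

```bash
python3 -c "
from h import *
st()"
```

```text
t 1.93 p [0.4943 0.1513 0.2319] frame mm x -91.3 y 118.4 z 231.9 zang -0.140 F [-0.8 -0.5  0. ] gap -0.0001 tx [ 0.003 -0.003 -1.   ] q [-0.59  0.15  0.26  1.67 -0.03  1.32  1.1 ]
```

play_rows:
  increments: [0, -1.9, -2.9, 0, 0, 0, 0, 0, -1.9, -2.9, 0, 0, 0, 0, 0, -1.9, -2.9, 0, 0, 0, 0, 0, -1.9, -2.9, 0, 0, 0, 0, 2, 0, 0, 0, 0, 0, 0, 3, 0, 0, 0, 0, 0, 0, 3, 0, 0, 0, 0, 0, 0, 0, 0, 0, 0, 0, 0, 0]

```text
clock: 2.6
eef_pos: [0.5476, 0.036, 0.1457]
tcp_rot: [-1.112, 1.275, 1.12]
wrist_force: [-1.4, -0.3, -1.4]
finger_gap: 0.0
```

```bash
python3 -c "
from h import *
st(); snap('side','s1.png')"
```

```text
t 2.60 p [0.5476 0.036  0.1457] frame mm x -23.6 y 10.9 z 145.7 zang -0.128 F [-1.4 -0.3 -1.4] gap 0.0000 tx [-0.009 -0.001 -1.   ] q [-0.41  0.29  0.35  1.71 -0.11  1.17  1.41]
```

View pics/s1.png

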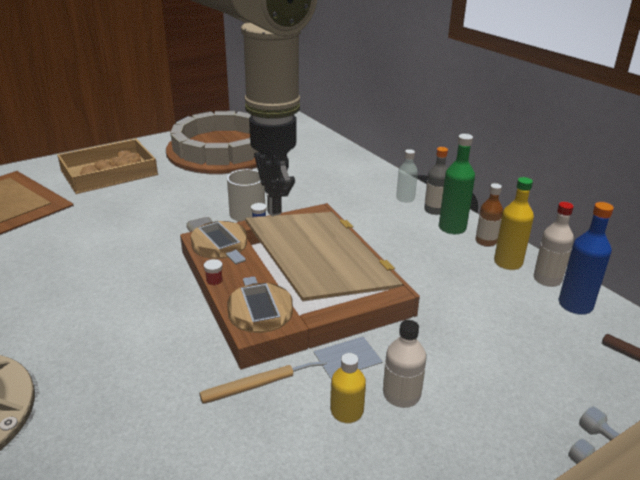

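The gripper hangs closed above the panel (tip near pixel row 212, col 276), and the bystanders haven't moved. Next I press the panel down.

play_rows:
  increments: [1.5, -0.5, -1, 0, 0, 0, 0, 1.5, 0, 0, 0, 0, 0, 0, 1.5, 0, 0, 0, 0, 0, 0, 1.5, 0, 0, 0, 0, 0, 0, 1.5, 0, 0, 0, 0, 0, 0, 1.3, 0, 0, 0, 0, 0, 0, 1, 0, 0, 0, 0, 0, 0, 0, 0, 0, 0, 0, 0, 0]

```text
clock: 3.32
eef_pos: [0.5549, 0.0261, 0.0532]
tcp_rot: [-1.115, 1.267, 1.116]
wrist_force: [-0.8, 0.7, 0.4]
finger_gap: -0.0001
```

```bash
python3 -c "
from h import *
st()"
```

```text
t 3.32 p [0.5549 0.0261 0.0532] frame mm x -15.2 y 2.0 z 53.2 zang -0.127 F [-0.8  0.7  0.4] gap -0.0001 tx [-0.001  0.    -1.   ] q [-0.37  0.4   0.33  1.79 -0.16  0.97  1.47]
```

play_rows:
  increments: [0.4, 0, 0, 0, 0, 0, 0, 0.4, 0, 0, 0, 0, 0, 0, 0.2, 0, 0, 0, 0, 0, 0, 0, 0, 0, 0, 0, 0, 0]

```text
clock: 3.65
eef_pos: [0.5558, 0.0259, 0.0451]
tcp_rot: [-1.115, 1.265, 1.114]
wrist_force: [-4.5, 0.4, 11.4]
finger_gap: -0.0003
```

```bash
python3 -c "
from h import *
st(); snap('side','s2.png');snap('top','t2.png')"
```

```text
t 3.65 p [0.5558 0.0259 0.0451] frame mm x -14.2 y 1.9 z 45.1 zang -0.128 F [-4.5  0.4 11.4] gap -0.0003 tx [ 0.002  0.001 -1.   ] q [-0.37  0.41  0.33  1.8  -0.16  0.95  1.47]
```

View pics/s2.png

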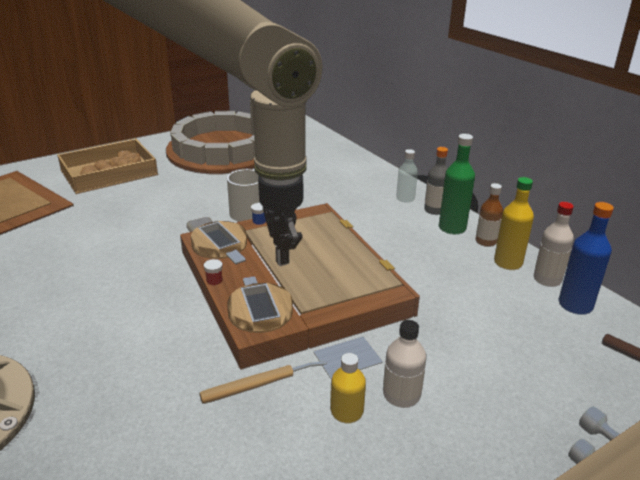

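play_rows:
  increments: [0, 0, 0, 0, 0, 0, 0, -2, 0, 0, 0, 0, 0, 0, -3.5, 0, 0, 0, 0, 0, 0, 0, 2, 2.3, 0, 0, 0, 0, 0, 2.1, 2.3, 0, 0, 0, 0, 0, 2.1, 2.2, 0, 0, 0, 0, 0, 2.1, 2.2, 0, 0, 0, 0, 0, 0, 0, 0, 0, 0, 0]

```text
clock: 4.42
eef_pos: [0.4809, 0.1314, 0.0985]
tcp_rot: [-1.118, 1.263, 1.122]
wrist_force: [0.4, 0.8, -0.1]
finger_gap: -0.0
```

```bash
python3 -c "
from h import *
st(); snap('side','s3.png');snap('top','t3.png')
for n in('top','side'):
  for q in ['slot_left','slot_right','panel_edge']:
        print(n,q,[(round(d['score'],2),np.round(d['location'],1)) for d in finder.pinpoint(n,q)[:3]])
"
```

```text
t 4.42 p [0.4809 0.1314 0.0985] frame mm x -102.0 y 97.0 z 98.5 zang -0.120 F [ 0.4  0.8 -0.1] gap -0.0000 tx [-0.001  0.003 -1.   ] q [-0.58  0.23  0.28  1.9  -0.08  1.03  1.19]
top slot_left []
top slot_right [(0.72, array([318.9, 367.9]))]
top panel_edge [(0.89, array([278.5, 310.7])), (0.57, array([258.4, 497.4]))]
side slot_left [(0.79, array([239.2, 219.2]))]
side slot_right [(0.68, array([308.2, 261.1]))]
side panel_edge [(0.87, array([266.7, 266.4])), (0.61, array([213.4, 260. ]))]
```

View pics/s3.png

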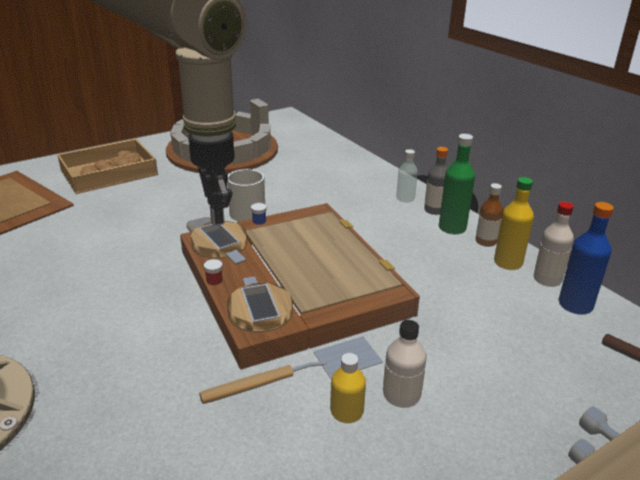

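View pics/t3.png

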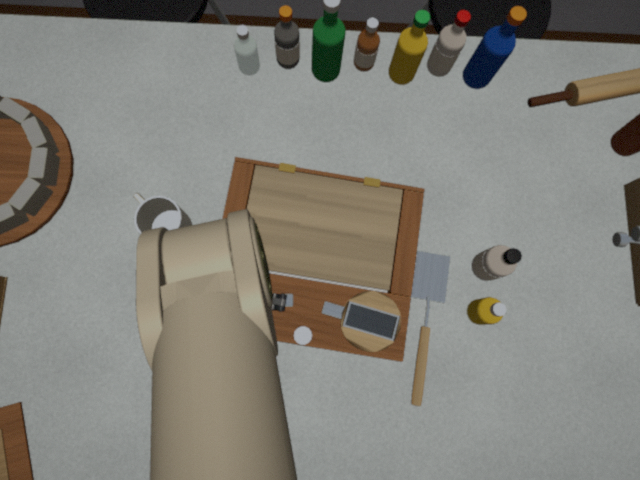

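The panel is shut. The finger is over the left disc (tip near row 218, col 218 in the side view). I'll check the frame estimate against the detections.

```bash
python3 -c "
from h import *
def W(x,y,z): 
    p=C+ex*x/1e3+ey*y/1e3; return [p[0],p[1],z/1e3]
def F(n,r,c,z):
    d=px2w(n,r,c,z/1e3)[:2]-C; return np.round([1e3*d@ex,1e3*d@ey],1)
print('edge',F('top',278.5,310.7,45),F('side',266.7,266.4,45))
print('L',F('side',239.2,219.2,49.5),F('top',301.1,242.2,49.5),'R',F('side',308.2,261.1,49.5),F('top',318.9,367.9,49.5))
im=cv2.imread('pics/t2.png')
for n,f in(('side','pics/s3.png'),('top','pics/top0.png')):
    im=cv2.imread(f)
    S=4; 
    r0,c0=(200,170) if n=='side' else (260,190)
    im=cv2.resize(im[r0:r0+130,c0:c0+190 if n=='side' else c0+230],None,fx=3.4,fy=3.4,interpolation=cv2.INTER_CUBIC)
    for sy,cam in((1,.158),(-1,.132)):
        u=np.array([np.sin(cam),-sy*np.cos(cam)]); v=np.array([-u[1],u[0]])
        for z,col in((65.5,(0,255,0)),(49.5,(0,0,255))):
            pts=[]
            for a,b in((42,19),(42,-19),(-42,-19),(-42,19)):
                q=np.array([-100,sy*112])+a*u+b*v; r,c=w2px(n,W(q[0],q[1],z)); pts.append([(c-c0)*3.4,(r-r0)*3.4])
            cv2.polylines(im,[np.int32(pts)],True,col,1)
    cv2.imwrite('pics/ov_%s.png'%n,im)
"
```

```text
edge [-43.8   3.6] [-42.9   2. ]
L [-93.3 118.9] [-102.3  115.4] R [ -95.7 -110.4] [ -98.6 -106.6]
```

View pics/ov_side.png

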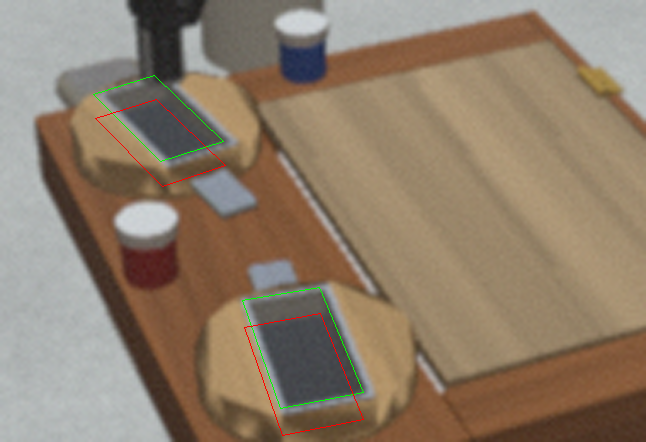

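View pics/ov_top.png

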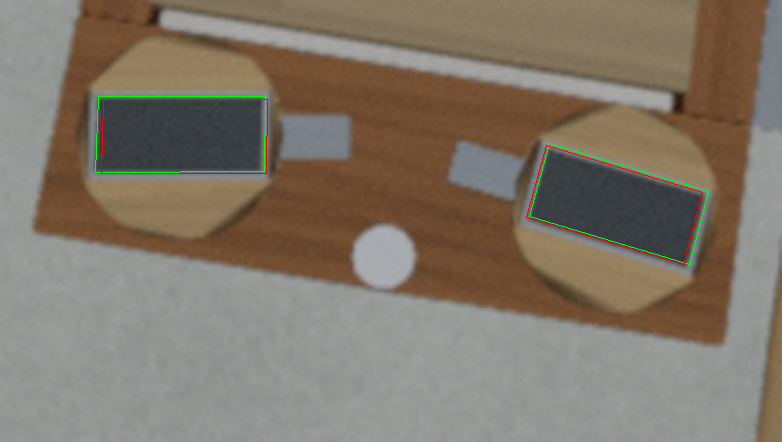

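play_rows:
  increments: [0, -0.7, -0.4, 0, 0, 0, 0, 1.2, 0, 0, 0, 0, 0, 0, 1.2, 0, 0, 0, 0, 0, 0, 0, 0, 0, 0, 0, 0, 0]

```text
clock: 5.15
eef_pos: [0.4897, 0.1193, 0.0723]
tcp_rot: [-1.114, 1.271, 1.115]
wrist_force: [-0.3, -0.1, -0.5]
finger_gap: -0.0003
```

```bash
python3 -c "
from h import *
st(); im=snap('side','s4.png'); cv2.imwrite('pics/s4c.png',cv2.resize(im[170:290,160:300,::-1],None,fx=4,fy=4))
"
```

```text
t 5.15 p [0.4897 0.1193 0.0723] frame mm x -91.7 y 86.1 z 72.3 zang -0.129 F [-0.3 -0.1 -0.5] gap -0.0003 tx [-0.003 -0.001 -1.   ] q [-0.55  0.28  0.29  1.91 -0.09  0.98  1.22]
```

View pics/s4c.png

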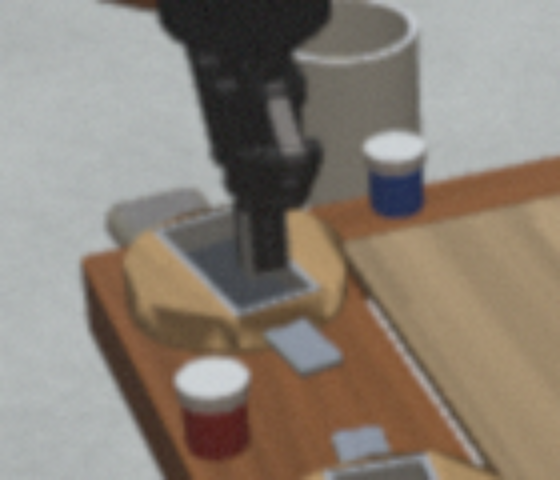

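The finger is over the nose end of the left slot, tip about 10 mm above it. I'll make a small correction and go down.

play_rows:
  increments: [0, 0.3, 0.5, 0, 0, 0, 0, 1, 0, 0, 0, 0, 0, 0, 0.7, 0, 0, 0, 0, 0, 0, 0.3, 0, 0, 0, 0, 0, 0, 0, 0, 0, 0, 0, 0, 0, 0, 0, 0, 0, 0, 0, 0]

```text
clock: 5.7
eef_pos: [0.4879, 0.1258, 0.054]
tcp_rot: [-1.115, 1.268, 1.115]
wrist_force: [0.0, -0.8, 0.8]
finger_gap: -0.0005
```

```bash
python3 -c "
from h import *
st(); im=snap('side','s5.png'); cv2.imwrite('pics/s5c.png',cv2.resize(im[170:290,160:300,::-1],None,fx=4,fy=4))
"
```

```text
t 5.70 p [0.4879 0.1258 0.054 ] frame mm x -94.3 y 92.3 z 54.0 zang -0.128 F [ 0.  -0.8  0.8] gap -0.0005 tx [-0.001 -0.    -1.   ] q [-0.56  0.3   0.28  1.92 -0.1   0.93  1.22]
```

View pics/s5c.png

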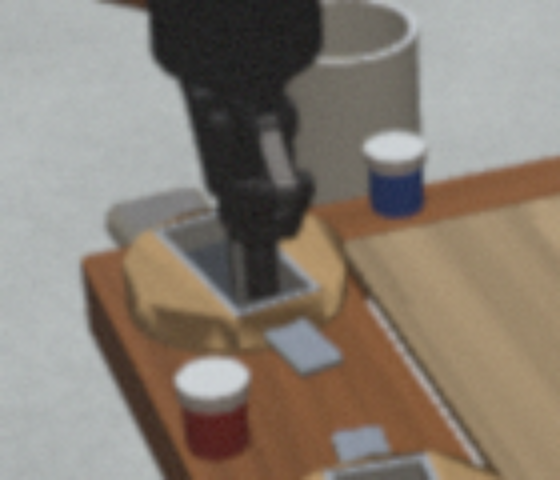

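play_rows:
  increments: [0, -0.4, 0.05, 0, 0, 0, 0, 0, -0.4, 0.15, 0, 0, 0, 0, 0, -0.3, 0.25, 0, 0, 0, 0, 0, -0.3, 0.25, 0, 0, 0, 0, 0, -0.2, 0.35, 0, 0, 0, 0, 0, -0.2, 0.35, 0, 0, 0, 0, 0, -0.1, 0.4, 0, 0, 0, 0, 0, 0, 0, 0, 0, 0, 0]

```text
clock: 6.42
eef_pos: [0.5012, 0.1395, 0.0524]
tcp_rot: [-1.111, 1.283, 1.125]
wrist_force: [-28.9, -9.0, 17.4]
finger_gap: -0.0001
```

```bash
python3 -c "
from h import *
st(); im=snap('side','s6.png'); cv2.imwrite('pics/s6c.png',cv2.resize(im[170:290,160:300,::-1],None,fx=4,fy=4))
"
```

```text
t 6.42 p [0.5012 0.1395 0.0524] frame mm x -82.9 y 107.6 z 52.4 zang -0.127 F [-28.9  -9.   17.4] gap -0.0001 tx [-0.018 -0.005 -1.   ] q [-0.56  0.34  0.28  1.87 -0.11  0.96  1.21]
```

View pics/s6c.png

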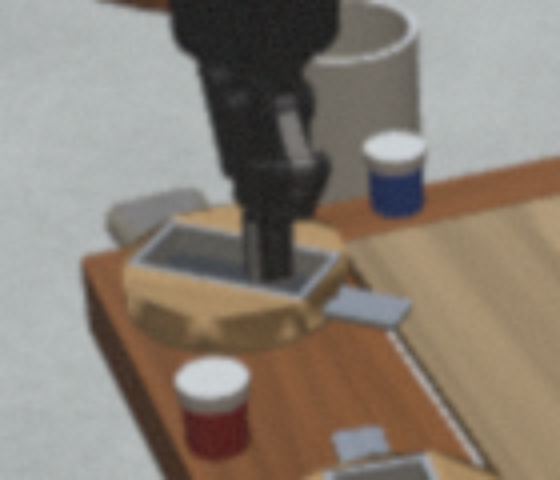

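play_rows:
  increments: [0, 0, 0, 0, 0, 0, 0, 0, 0, 0, 0, 0, 0, 0]

```text
clock: 6.63
eef_pos: [0.5013, 0.1391, 0.0522]
tcp_rot: [-1.111, 1.283, 1.124]
wrist_force: [-30.7, -8.7, 19.3]
finger_gap: -0.0003
```

```bash
python3 -c "
from h import *
st(); im=snap('side','s7.png'); cv2.imwrite('pics/s7c.png',cv2.resize(im[180:320,170:310,::-1],None,fx=4,fy=4,interpolation=cv2.INTER_CUBIC))
"
```

```text
t 6.63 p [0.5013 0.1391 0.0522] frame mm x -82.7 y 107.3 z 52.2 zang -0.127 F [-30.7  -8.7  19.3] gap -0.0003 tx [-0.017 -0.004 -1.   ] q [-0.56  0.34  0.28  1.87 -0.11  0.96  1.21]
```

View pics/s7c.png

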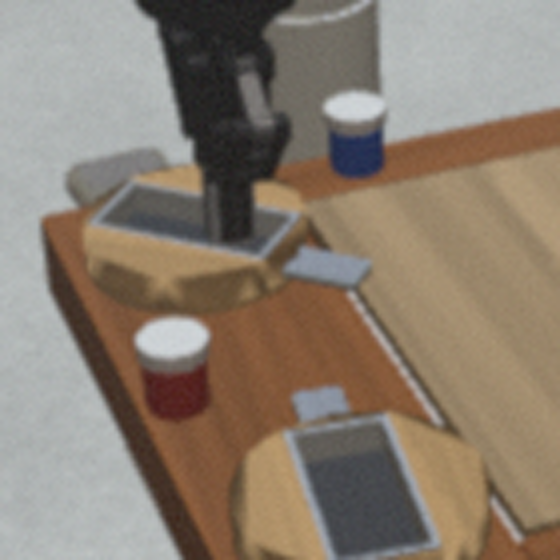

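play_rows:
  increments: [-0.2, 0.7, -0.7, 0, 0, 0, 0, 0, -0.2, -0.25, 0, 0, 0, 0, 0, -0.2, -0.25, 0, 0, 0, 0, 0, 0, 0, 0, 0, 0, 0, 0, 0, 0, 0, 0, 0, 0]

```text
clock: 7.1
eef_pos: [0.5058, 0.1298, 0.0566]
tcp_rot: [-1.114, 1.266, 1.113]
wrist_force: [0.1, -0.5, -0.6]
finger_gap: 0.0001
```

```bash
python3 -c "
from h import *
st(); im=snap('side','s8.png'); cv2.imwrite('pics/s8c.png',cv2.resize(im[180:320,170:310,::-1],None,fx=4,fy=4,interpolation=cv2.INTER_CUBIC))
"
```

```text
t 7.10 p [0.5058 0.1298 0.0566] frame mm x -77.2 y 98.6 z 56.6 zang -0.128 F [ 0.1 -0.5 -0.6] gap 0.0001 tx [ 0.001  0.    -1.   ] q [-0.55  0.33  0.28  1.88 -0.11  0.95  1.22]
```

View pics/s8c.png

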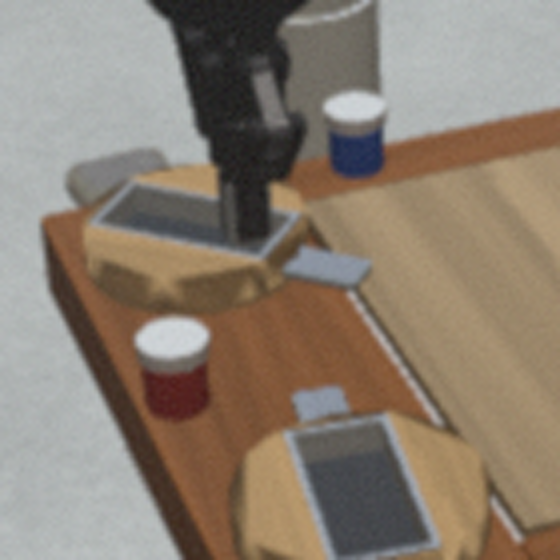

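play_rows:
  increments: [0.2, -0.15, 0.35, 0, 0, 0, 0, 0, -0.12, 0.35, 0, 0, 0, 0, 0, -0.1, 0.4, 0, 0, 0, 0, 0, -0.05, 0.4, 0, 0, 0, 0, 0, 0, 0, 0, 0, 0, 0]

```text
clock: 7.57
eef_pos: [0.5071, 0.143, 0.0539]
tcp_rot: [-1.113, 1.275, 1.119]
wrist_force: [-15.2, -9.2, 15.6]
finger_gap: -0.0002
```

```bash
python3 -c "
from h import *
st(); im=snap('side','s9.png'); cv2.imwrite('pics/s9c.png',cv2.resize(im[180:320,170:310,::-1],None,fx=4,fy=4,interpolation=cv2.INTER_CUBIC))
"
```

```text
t 7.57 p [0.5071 0.143  0.0539] frame mm x -77.5 y 111.8 z 53.9 zang -0.128 F [-15.2  -9.2  15.6] gap -0.0002 tx [-0.009 -0.003 -1.   ] q [-0.57  0.35  0.28  1.86 -0.11  0.96  1.2 ]
```

View pics/s9c.png

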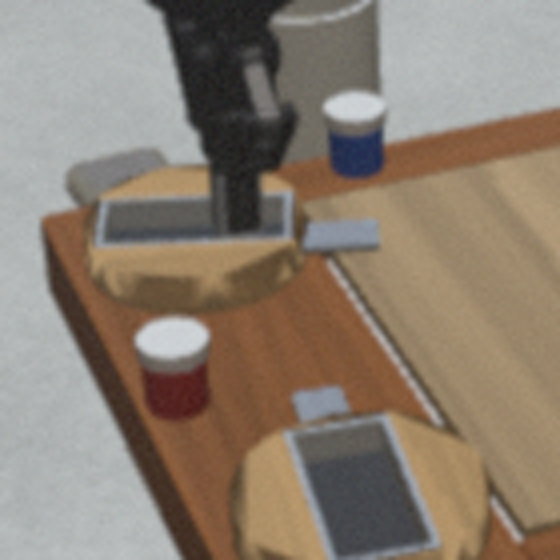

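play_rows:
  increments: [-0.1, 0.05, 0.35, 0, 0, 0, 0, 0, 0.05, 0.35, 0, 0, 0, 0, 0, 0.05, 0.3, 0, 0, 0, 0, 0, 0, 0.2, 0, 0, 0, 0, 0, 0, 0, 0, 0, 0, 0]

```text
clock: 8.03
eef_pos: [0.5063, 0.1499, 0.0528]
tcp_rot: [-1.114, 1.283, 1.115]
wrist_force: [-14.7, -19.3, 6.7]
finger_gap: 0.0004
```

```bash
python3 -c "
from h import *
st(); im=snap('side','s10.png'); cv2.imwrite('pics/s10c.png',cv2.resize(im[180:320,170:310,::-1],None,fx=4,fy=4,interpolation=cv2.INTER_CUBIC))
"
```

```text
t 8.03 p [0.5063 0.1499 0.0528] frame mm x -79.1 y 118.6 z 52.8 zang -0.131 F [-14.7 -19.3   6.7] gap 0.0004 tx [-0.011 -0.009 -1.   ] q [-0.58  0.36  0.28  1.85 -0.11  0.96  1.18]
```

View pics/s10c.png

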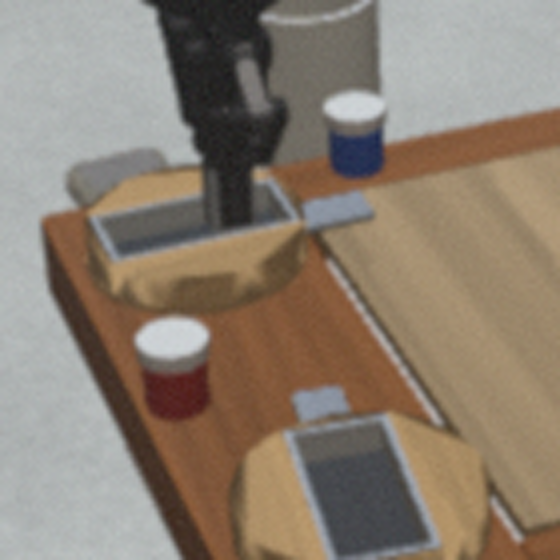

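play_rows:
  increments: [0, 0.15, 0.3, 0, 0, 0, 0, 0, 0.1, 0.3, 0, 0, 0, 0, 0, 0, 0.2, 0, 0, 0, 0, 0, 0, 0, 0, 0, 0, 0]

```text
clock: 8.42
eef_pos: [0.5061, 0.1507, 0.0527]
tcp_rot: [-1.114, 1.291, 1.106]
wrist_force: [-13.0, -38.3, 12.1]
finger_gap: -0.0001
```

```bash
cat >>h.py <<'E'
def W(x,y,z): 
    p=C+ex*x/1e3+ey*y/1e3; return [p[0],p[1],z/1e3]
def ov(n,fn,out,cl,cr,r0,c0,hh,ww,S=4,offL=(2,2),offR=(2,1)):
    im=cv2.imread('pics/'+fn); im=cv2.resize(im[r0:r0+hh,c0:c0+ww],None,fx=S,fy=S,interpolation=cv2.INTER_CUBIC)
    for sy,cam,o in((1,cl,offL),(-1,cr,offR)):
        u=np.array([np.sin(cam),-sy*np.cos(cam)]); v=np.array([-u[1],u[0]])
        for B,z,col in((((42,19),(42,-19),(-42,-19),(-42,19)),65.5,(0,255,0)),(((52,11),(86,11),(86,-11),(52,-11)),53,(0,0,255))):
            pts=[]
            for a,b in B:
                q=np.array([-100+o[0],sy*112+o[1]])+a*u+b*v; r,c=w2px(n,W(q[0],q[1],z)); pts.append([(c-c0)*S,(r-r0)*S])
            cv2.polylines(im,[np.int32(pts)],True,col,1)
    cv2.imwrite('pics/'+out,im)
E
python3 -c "
from h import *
st(); im=snap('side','s11.png'); ov('side','s11.png','s11c.png',1.571,.132,180,170,150,150)
"
```

```text
t 8.42 p [0.5061 0.1507 0.0527] frame mm x -79.5 y 119.3 z 52.7 zang -0.138 F [-13.  -38.3  12.1] gap -0.0001 tx [-0.011 -0.016 -1.   ] q [-0.59  0.36  0.28  1.85 -0.1   0.97  1.17]
```

View pics/s11c.png

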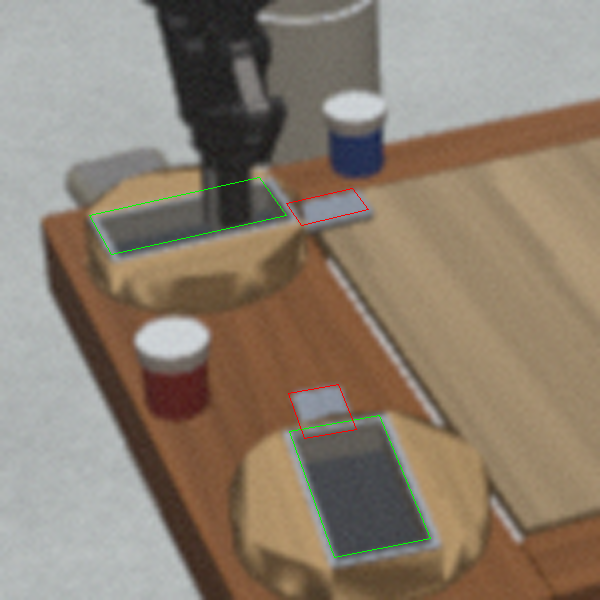

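play_rows:
  increments: [0, 0, -1.0, 0, 0, 0, 0, 0, 0, -0.4, 0, 0, 0, 0, -1.5, 0, 0, 0, 0, 0, 0, -2.5, 0, 0, 0, 0, 0, 0, -2, 0, 0, 0, 0, 0, 0, 0, 0.5, -3.5, 0, 0, 0, 0, 0, 0.5, -3.5, 0, 0, 0, 0, 0, 0.5, -3.5, 0, 0, 0, 0]

```text
clock: 9.13
eef_pos: [0.4797, 0.0488, 0.1158]
tcp_rot: [-1.117, 1.264, 1.116]
wrist_force: [0.6, -0.9, 0.8]
finger_gap: -0.0001
```

play_rows:
  increments: [0, 0, -3.5, 0, 0, 0, 0, 0, 0, -2, 0, 0, 0, 0, 0, 0, 0, 0, 0, 0, 0, 0, 0, 0, 0, 0, 0, 0]

```text
clock: 9.47
eef_pos: [0.4729, -0.0064, 0.1156]
tcp_rot: [-1.113, 1.266, 1.113]
wrist_force: [0.2, 0.4, 0.7]
finger_gap: -0.0001
```

```bash
python3 -c "
from h import *
st(); im=snap('side','s12.png'); ov('side','s12.png','s12c.png',1.571,.132,180,170,150,150)
"
```

```text
t 9.47 p [ 0.4729 -0.0064  0.1156] frame mm x -92.4 y -40.7 z 115.6 zang -0.129 F [0.2 0.4 0.7] gap -0.0001 tx [ 0.001  0.    -1.   ] q [-0.41  0.15  0.39  1.95 -0.07  1.05  1.45]
```

View pics/s12c.png

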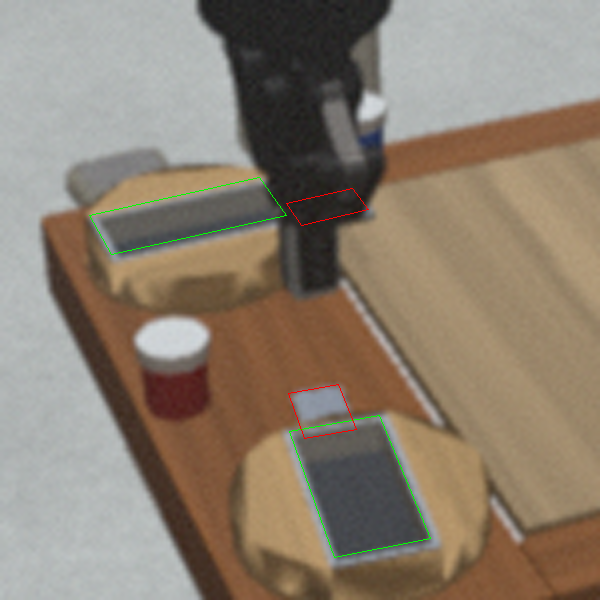

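The left fastener lines up with its locked outline. Next is the right one.

play_rows:
  increments: [0, 0.25, -2.5, 0, 0, 0, 0, 0, 0, -2, 0, 0, 0, 0, 1.5, 0, 0, 0, 0, 0, 0, 1.5, 0, 0, 0, 0, 0, 0, 1.3, 0, 0, 0, 0, 0, 0, 0, 0, 0, 0, 0, 0, 0, 0, 0, 0, 0, 0, 0, 0]

```text
clock: 10.1
eef_pos: [0.4641, -0.0489, 0.0719]
tcp_rot: [-1.116, 1.267, 1.118]
wrist_force: [0.6, 0.7, 1.4]
finger_gap: -0.0001
```

```bash
python3 -c "
from h import *
st(); im=snap('side','s13.png'); ov('side','s13.png','s13c.png',1.571,.132,180,170,150,150)
"
```

```text
t 10.10 p [ 0.4641 -0.0489  0.0719] frame mm x -95.6 y -84.0 z 71.9 zang -0.125 F [0.6 0.7 1.4] gap -0.0001 tx [-0.002 -0.    -1.   ] q [-0.34  0.2   0.42  2.01 -0.1   0.95  1.58]
```

View pics/s13c.png

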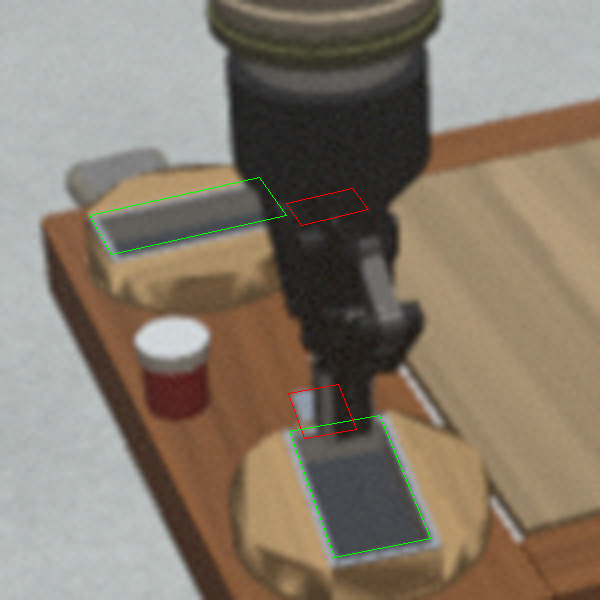

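play_rows:
  increments: [0, 0, -0.35, 0, 0, 0, 0, 0.8, 0, 0, 0, 0, 0, 0, 0.7, 0, 0, 0, 0, 0, 0, 0.3, 0, 0, 0, 0, 0, 0, 0, 0, 0, 0, 0, 0, 0]

```text
clock: 10.57
eef_pos: [0.4629, -0.0539, 0.0533]
tcp_rot: [-1.114, 1.268, 1.116]
wrist_force: [-0.6, -0.0, -0.1]
finger_gap: 0.0002
```

```bash
python3 -c "
from h import *
st(); im=snap('side','s14.png'); ov('side','s14.png','s14c.png',1.571,.132,180,170,150,150)
"
```

```text
t 10.57 p [ 0.4629 -0.0539  0.0533] frame mm x -96.2 y -89.1 z 53.3 zang -0.128 F [-0.6 -0.  -0.1] gap 0.0002 tx [-0.002 -0.    -1.   ] q [-0.32  0.23  0.42  2.02 -0.12  0.91  1.6 ]
```

View pics/s14c.png

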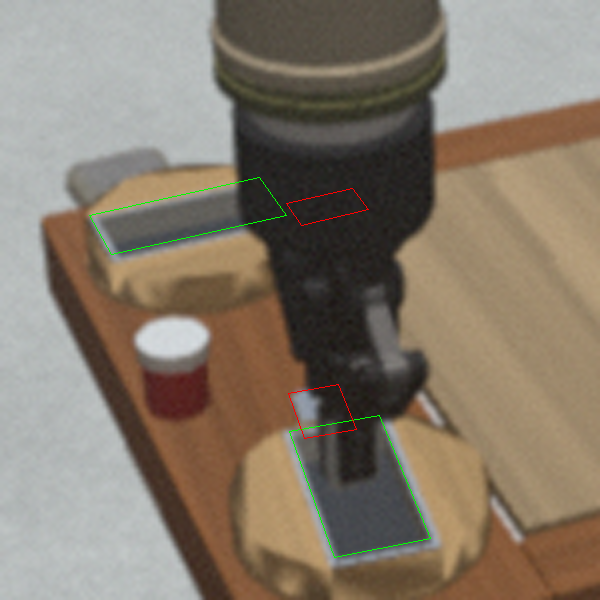

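play_rows:
  increments: [-0.1, -0.4, 0, 0, 0, 0, 0, 0, -0.4, -0.1, 0, 0, 0, 0, 0, -0.4, -0.2, 0, 0, 0, 0, 0, -0.4, -0.25, 0, 0, 0, 0, 0, -0.3, -0.3, 0, 0, 0, 0, 0, 0, 0, 0, 0, 0, 0]

```text
clock: 11.12
eef_pos: [0.4766, -0.0648, 0.0537]
tcp_rot: [-1.108, 1.275, 1.122]
wrist_force: [-16.3, 3.7, 5.6]
finger_gap: -0.0003
```

```bash
python3 -c "
from h import *
st(); im=snap('side','s15.png'); ov('side','s15.png','s15c.png',1.571,.8,180,170,150,150)
"
```

```text
t 11.12 p [ 0.4766 -0.0648  0.0537] frame mm x -81.2 y -98.2 z 53.7 zang -0.129 F [-16.3   3.7   5.6] gap -0.0003 tx [-0.011  0.002 -1.   ] q [-0.3   0.27  0.42  1.98 -0.14  0.93  1.63]
```

View pics/s15c.png

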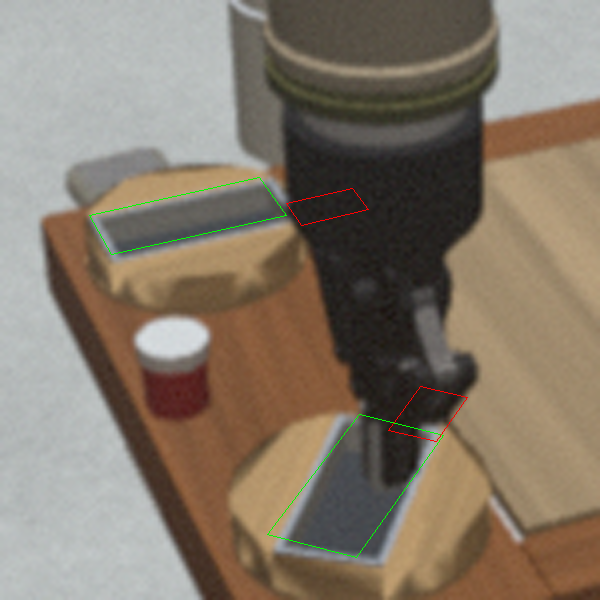

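play_rows:
  increments: [0, -0.25, -0.3, 0, 0, 0, 0, 0, -0.2, -0.35, 0, 0, 0, 0, 0, -0.1, -0.35, 0, 0, 0, 0, 0, 0, -0.35, 0, 0, 0, 0, 0, 0, 0, 0, 0, 0, 0]

```text
clock: 11.58
eef_pos: [0.4785, -0.0752, 0.0527]
tcp_rot: [-1.105, 1.274, 1.129]
wrist_force: [-17.7, 13.0, 1.2]
finger_gap: 0.0004
```

```bash
python3 -c "
from h import *
st(); im=snap('side','s16.png'); ov('side','s16.png','s16c.png',1.571,1.0,180,170,150,150)
"
```

```text
t 11.58 p [ 0.4785 -0.0752  0.0527] frame mm x -78.0 y -108.3 z 52.7 zang -0.126 F [-17.7  13.    1.2] gap 0.0004 tx [-0.015  0.006 -1.   ] q [-0.28  0.28  0.43  1.97 -0.15  0.94  1.67]
```

View pics/s16c.png

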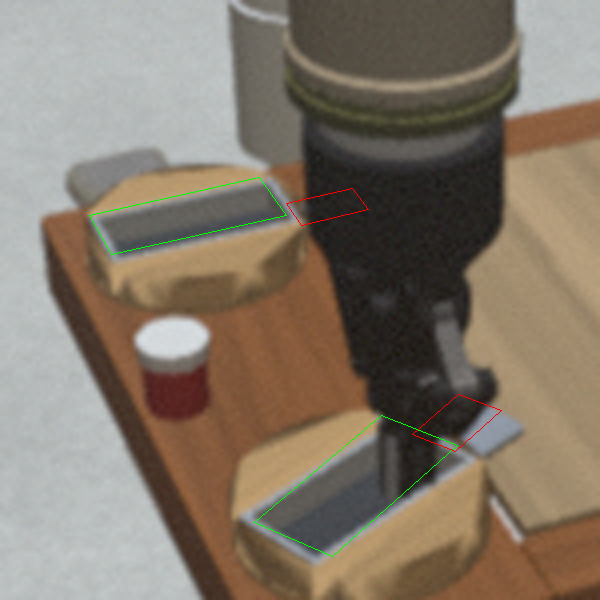

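play_rows:
  increments: [0, 0.1, -0.35, 0, 0, 0, 0, 0, 0.1, -0.35, 0, 0, 0, 0, 0, 0.1, -0.35, 0, 0, 0, 0, 0, 0, -0.3, 0, 0, 0, 0, 0, 0, 0, 0, 0, 0, 0]

```text
clock: 12.05
eef_pos: [0.4772, -0.0849, 0.0533]
tcp_rot: [-1.108, 1.266, 1.129]
wrist_force: [-9.7, 22.0, -1.4]
finger_gap: -0.0001
```

```bash
python3 -c "
from h import *
st()
"
```

```text
t 12.05 p [ 0.4772 -0.0849  0.0533] frame mm x -78.1 y -118.1 z 53.3 zang -0.123 F [-9.7 22.  -1.4] gap -0.0001 tx [-0.009  0.008 -1.   ] q [-0.26  0.28  0.43  1.97 -0.15  0.93  1.7 ]
```

play_rows:
  increments: [0, 0.1, -0.3, 0, 0, 0, 0, 0, 0, -0.3, 0, 0, 0, 0, 0, 0, -0.2, 0, 0, 0, 0, 0, 0, 0, 0, 0, 0, 0]

```text
clock: 12.38
eef_pos: [0.4768, -0.0857, 0.0534]
tcp_rot: [-1.109, 1.257, 1.136]
wrist_force: [-4.8, 42.8, -2.8]
finger_gap: -0.0001
```

```bash
python3 -c "
from h import *
st(); im=snap('side','s17.png'); ov('side','s17.png','s17c.png',1.571,1.571,180,170,150,150)
"
```

```text
t 12.38 p [ 0.4768 -0.0857  0.0534] frame mm x -78.3 y -118.8 z 53.4 zang -0.116 F [-4.8 42.8 -2.8] gap -0.0001 tx [-0.007  0.015 -1.   ] q [-0.25  0.28  0.43  1.97 -0.16  0.93  1.71]
```

View pics/s17c.png

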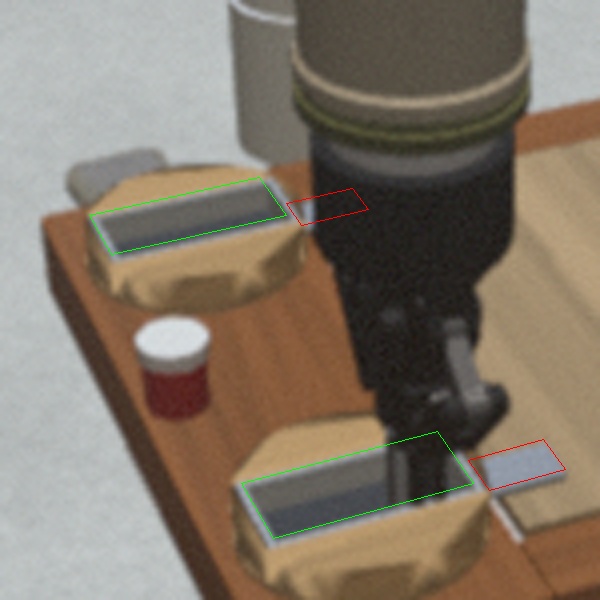

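The right fastener is at its stop: the force doubled for 0.7 mm of travel, and the slot is parallel to the locked outline. I'll back off, lift and retreat.

play_rows:
  increments: [0, 0, 1.0, 0, 0, 0, 0, 0, 0, 0.5, 0, 0, 0, 0, 0, 0, 0, 0, 0, 0, 0, -1.5, 0, 0, 0, 0, 0, 0, -3, 0, 0, 0, 0, 0, 0, -3.5, 0, 0, 0, 0, 0, 0, -3.5, 0, 0, 0, 0, 0, 0, -2, 0, 0, 0, 0, 0, 0]

```text
clock: 13.1
eef_pos: [0.4819, -0.0869, 0.1946]
tcp_rot: [-1.115, 1.265, 1.109]
wrist_force: [1.2, 0.5, -0.1]
finger_gap: -0.0001
```

play_rows:
  increments: [0, 0, 3.5, 0, 0, 0, 0, 0, 0, 3.5, 0, 0, 0, 0, 0, 0, 3.5, 0, 0, 0, 0, 0, 0, 3.5, 0, 0, 0, 0, 0, 0, 3.5, 0, 0, 0, 0, 0, 0, 3.5, 0, 0, 0, 0, 0, 0, 3.5, 0, 0, 0, 0, 0, 0, 3.5, 0, 0, 0, 0]

```text
clock: 13.77
eef_pos: [0.5172, 0.1932, 0.1908]
tcp_rot: [-1.114, 1.267, 1.112]
wrist_force: [1.5, 0.2, -0.6]
finger_gap: 0.0
```

play_rows:
  increments: [0, 0, 3.5, 0, 0, 0, 0, 0, 0, 3.5, 0, 0, 0, 0, 0, 0, 3.5, 0, 0, 0, 0, 0, 0, 3.5, 0, 0, 0, 0, 0, 0, 0, 0, 0, 0, 0, 0, 0, 0, 0, 0, 0, 0]

```text
clock: 14.27
eef_pos: [0.5341, 0.3333, 0.1896]
tcp_rot: [-1.117, 1.266, 1.116]
wrist_force: [-0.3, -0.9, 0.6]
finger_gap: 0.0002
```

```bash
python3 -c "
from h import *
st(); snap('side','s18.png'); ov('side','s18.png','s18c.png',1.571,1.571,180,170,150,150); snap('top','t18.png'); ov('top','t18.png','t18c.png',1.571,1.571,150,190,220,250,3)
for q in ['slot_left','slot_right','panel_edge']: print(q,[(round(d['score'],2),np.round(d['location'],1)) for d in finder.pinpoint('top',q)[:2]])
"
```

```text
t 14.27 p [0.5341 0.3333 0.1896] frame mm x -75.0 y 304.1 z 189.6 zang -0.125 F [-0.3 -0.9  0.6] gap 0.0002 tx [-0. -0. -1.] q [-0.75  0.42  0.19  1.43 -0.08  1.31  0.9 ]
slot_left [(0.62, array([304.8, 238.7]))]
slot_right [(0.83, array([320.9, 368.3]))]
panel_edge [(0.86, array([277., 309.]))]
```

View pics/s18c.png

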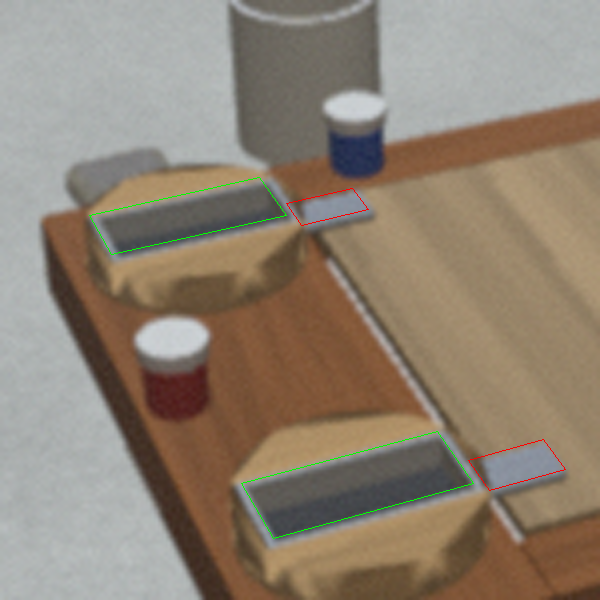

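View pics/t18c.png

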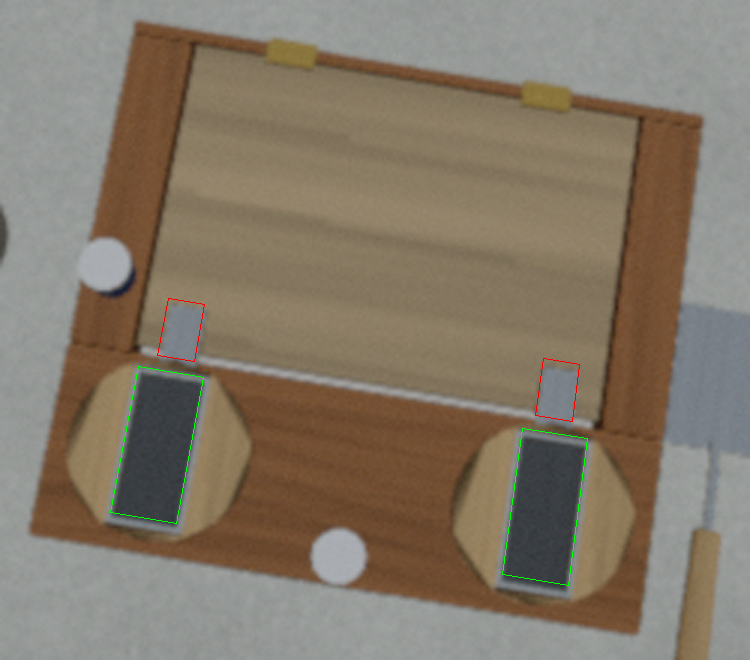

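View pics/s18.png

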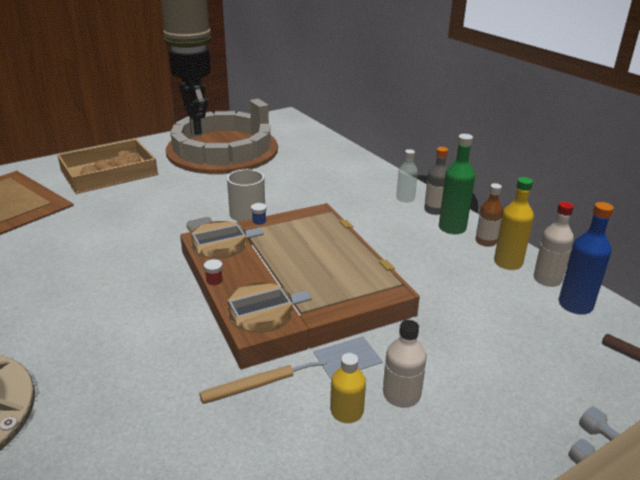

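Both noses lie over the panel, the panel is flush, and the bystanders stand where they were. I'll measure the slot angles numerically before handing in.

```bash
python3 - <<'E'
from h import *
im=cv2.imread('pics/t18.png'); g=im.astype(int); m=((g.max(2)<75)&(g.max(2)-g.min(2)<25)).astype(np.uint8)
n,l,st_,ce=cv2.connectedComponentsWithStats(m)
for i in range(1,n):
    if st_[i,4]>150 and 200<ce[i][0]<420 and 270<ce[i][1]<350:
        pts=np.array([px2w('top',a,b,.0495)[:2] for a,b in np.argwhere(l==i)]); w,v=np.linalg.eigh(np.cov(pts.T)); d=v[:,1]*np.sign(v[0,1])
        print(ce[i],'angle vs frame x',np.arctan2(d[1],d[0])-yaw)
E
```

```text
[242.08246347 299.46033403] angle vs frame x 0.0009659119364376356
[371.0587618  320.74921301] angle vs frame x -0.006875095778248741
```

```bash
python3 -c "
from h import *
print(finish_job())"
```

```text
the job is handed in; nothing more can be done
None
```

I pressed the panel shut, turned the left fastener and then the right to their stops with a closed fingertip in each slot, then moved the arm clear and handed the job in. No verdict was reported.

- **Panel:** when I pressed it, the fingertip stopped at 45.1 mm with about 11 N, which matches flush with the rails. It still looks flush in the last pictures.
- **Fasteners:** seen from the top camera, the slots lie within 0.001 rad (left) and 0.007 rad (right) of the frame's x axis. That is well inside the 0.13 rad allowed. At each stop the force doubled while the finger moved only about 0.7 mm.
- **Bystanders:** the pots, bottles, mug, pebble and spatula look unmoved in the last side picture; I judged this by eye only.
- **Robot:** at hand-in it was touching nothing and reading about 1 N. The clock stood at about 14.3 s.

**Problems along the way:** the left fastener jammed part-way at about 30 N because I was pushing too close to its axis. I backed off, moved further out along the slot and finished the turn. My first position estimates from the two cameras also disagreed by up to about 9 mm, so I checked them with outlines drawn on the pictures before going into the slots.

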